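# Click the biscuit box shut, corner by corner

## Robot

A 6-joint arm with a two-finger parallel gripper is mounted at the origin on the work surface. World frame = base frame: x ahead of the robot, y to its left, z up, the work surface at z = 0. Lengths are in m, angles in degrees, forces in N, time in s.
With the tool pointing down it reaches from about 0.35 to 0.725 m from the base axis. Payload 4.3 kg.
Tool frame: the origin (TCP) lies midway between the tips of the shut fingers; the grasp point (between the pads) lies 19 mm behind it; z points along the fingers, y is the direction in which the jaws open and shut (so a half turn about z gives the same grasp; the last joint's range is limited). The gripper opens to 85 mm and grips with 20 to 120 N. Pads are 22 mm wide; open, the fingers measure 114 mm over their backs; the gripper's body (76 mm by 85 mm) begins 54 mm behind the grasp point. The pads swing forward as they close: fully open they stand 13 mm farther back than shut.
Start: joints at [-81.32, 21.618, 4.641, 73.018, 0, 83.68], TCP at [0.149, -0.555, 0.231] pointing down, gripper open.
Joint ranges: [-156.06, 156.06], [-48.1, 94.91], [-58.44, 69.94], [-101.28, 121.22], [-78.64, 73.56], [-180, 180]. Speed limits (degrees/s): [147.25, 147.25, 180, 180, 180, 180].

## Interface

Orientations are given as a 3x3 rotation matrix whose columns are the frame's x, y, z axes.
In Python, from cell import state, grab_frame, camera_info, hand_in, spot_in, trace gives the robot as it stands.
- The arm moves only by the tool step_arm, never from a script. Its argument "moves" is a list of rows, each an object of numbers: "ax", "ay", "az": the turn, a rotation vector about the world's x, y, z in rad; "tx", "ty", "tz": the shift along the world's x, y, z in mm; "jaw": the opening, from 0 (shut) to 1 (fully open). In form: [{"ax": .., "ay": .., "az": .., "tx": .., "ty": .., "tz": .., "jaw": ..}, ...]. A call has 1 to 20 rows; each row is the pose to reach, as a shift and turn from the pose measured when the call began; what a row does not reach only later rows make up. A row lasts 1/10 s, in which the tool goes at most 50 mm and 8.59 degrees, less where a joint would pass 70% of its speed; a pose out of reach is approached as far as the arm can. A call with a gripper value outside its range is refused whole. The fingers move at their own pace and stop on an object; "force" is the grip in N (left out, the last holds). Time passes only in rows, so rows that repeat a pose let the fingers close. It gives the time, the measured TCP pose, the force and the opening at its end, in the units of the state.
- state(): the state, without advancing time (a new reading comes with each control period).
- grab_frame(name): name is "scene" or "top" or "wrist"; returns (picture, depth): 400x640x3 uint8, red, green, blue; 400x640 float32, m along the optical axis (not along the pixel's ray), 0 where there is no reading.
- camera_info(name): a dict with "fx", "fy", "cx", "cy" (pixels), "rvec" (rotation vector, rad) and "tvec" (3), from world to camera coordinates, as OpenCV has them; the wrist camera has in their place "tool_from_camera" (4x4, takes a point from camera to tool coordinates, whose origin is the TCP and whose axes are the flange's). Camera axes: x right, y down, z forward; pixel columns grow to the right and rows downward; lengths in m; the calibration is good to about 2 mm. The wrist camera is an equidistant fisheye: a pixel r from the principal point sees the ray r / f radians off the axis. A picture is of the moment at which its call begins: read the wrist's pose just before it. camera_info takes no time and is no camera call.
- hand_in(): hands the job in, once; it reports no verdict.
Trained networks look in the newest picture that a camera, given by its name, has taken for a name from the list of things; names that differ only in an ending like _2 or _b are one class to them, and where a whole thing is asked for, a point or a joint stands for the part that bears it (a point fixed in the world has none). Each returns a list of dicts, best first, with "conf" (0 to 1); they miss things now and then, are a little off and sometimes report something else, mostly with a low value. They report only what shows in the picture. A call takes as long as a camera call.
- spot_in(thing, camera): "position" ([column, row] in pixels, amid what is visible of it).
- trace(thing, camera): "mask" (400x640 bool, what is visible of it) and "position" ([column, row] in pixels, amid what is visible of it).
The state is a dict: "clock": time; "qpos": joint angles; "qd": joint speeds; "joint_efforts": joint torques, N m; "tcp_pos": TCP position; "orientation": TCP orientation; "wrist_force": force on the tool from outside, world axes, zero at the start; "torque": the same for the moment, N m; "grip_width": finger opening in m.
Only numpy, scipy, OpenCV 4.12 (cv2) and the standard library are available. Lean on these libraries where they do the work, as an engineer would, in place of code of your own. Each camera call takes 0.05 s, during which the arm holds its last target. There are 200 camera calls.

## Task

The red lid of the dog biscuit box is only caught at the middle of each side, and its four corners still stand up off the tub. Press the rim down with a fingertip, corner after corner in any order, until all four have clicked shut and stay down. Leave the box standing where it is without lifting it or shoving it along the bench, and leave everything else on the bench alone.

Things in the scene. Friction and masses are not known exactly. Their poses are not given: they have to be found in the camera images.
- biscuit_box: cream-white plastic tub of dog biscuits with a red press-on lid, loose on the bench, about 0.8 kg. Origin: centre of the underside; z up, y along the long side, x along the short side. The tub narrows to a foot of 102 (x) by 152 mm (y).
- lid_top (a point): centre of the red lid, on its sunk panel, 73 mm above the bench. Lid 120 (box x) by 170 mm (box y) outside, corners rounded at 16 mm; its flat rim is 9 mm wide, top at 76 mm when shut. Each corner flexes up about a line joining the middles of its two sides, its rounded tip 39 mm from that line. Only the middle 10 mm of each side is caught already; presses at the lid's middle or a side's middle do nothing.
- corner_1 (a joint): lid corner at the box's -x +y side, with a thumb tab sticking out 7 mm. 0 rad = standing proud (press spot 6.5 mm up, tip 8 mm up); 0.20 = clicked home, rim flush. Pressed at the press spot it resists with about 8 N, less further down; once past 0.12 (press spot 2.6 mm above flush) it snaps shut by itself and stays; let go earlier and it springs back up.
- corner_2 (a joint): lid corner at the box's -x -y side; same values as corner_1
- corner_3 (a joint): lid corner at the box's +x -y side; same values as corner_1
- corner_4 (a joint): lid corner at the box's +x +y side; same values as corner_1
- press_1 (a point): point on top of the rim of corner_1, 9 mm in from both outer edges of the lid (with the lid shut: x -51, y +76, z 76 mm in the box's frame); moves with the corner; a press straight down here closes it
- press_2 (a point): the same point on corner_2 (shut: x -51, y -76, z 76 mm)
- press_3 (a point): the same point on corner_3 (shut: x +51, y -76, z 76 mm)
- press_4 (a point): the same point on corner_4 (shut: x +51, y +76, z 76 mm)
- rack: grey plastic brush rack, 70 (x) by 210 (y) by 75 mm high, loose, to the left of the box; three slots with an upright brush in each, tops about 240 mm above the bench; leave alone. Origin: centre of the underside
- bristle_brush: wooden brush standing in the rack's -y slot; origin at the foot of its handle, z up; leave alone
- slicker_brush: black slicker brush standing in the rack's middle slot; same origin; leave alone
- pin_brush: green pin brush standing in the rack's +y slot; same origin; leave alone
- comb: chrome comb lying flat beyond the box, 190 mm (y) by 38 mm (x), 5 mm thick; origin: centre of the underside; leave alone
- tin: empty steel tin, 88 (x) by 123 (y) by 52 mm high, shut by a hinged lid, to the right of the box; origin: centre of the underside; leave alone
- tin_lid (a joint): hinged lid of the tin; 0 = shut, grows as it opens; leave shut
- toy: round orange squeaky toy in hard rubber, 97 mm across, 48 mm high to the top of the blue button in its middle, to the right of the box; origin: centre of the underside; leave alone
- toy_button (a joint): the toy's button; 0 = up, 0.007 = pressed in; leave alone

How it is judged (in metres and radians):
At the end, for the whole second after the job is handed in: all four lid corners are clicked home (each within 0.03 rad, about 1 mm, of shut) and stay so, and the box stands upright and still within 40 mm of where it began (value of joint each of corner_1, corner_2, corner_3, corner_4 above 0.17 rad and distance of biscuit_box from where it was at the start of the episode below 0.04 m and angle between biscuit_box's own z axis and vertical below 0.05 rad and linear speed of biscuit_box below 0.02 m/s); the robot touches nothing.
It fails at once if the biscuit box is lifted or tipped (height (world z) of biscuit_box above 0.015 m or angle between biscuit_box's own z axis and vertical above 0.2 rad).
It fails at once if the biscuit box is shoved along the bench by more than 50 mm (distance of biscuit_box from where it was at the start of the episode above 0.05 m).
It fails at once if the rack or a brush is lifted or moved by more than 20 mm, or a brush is tipped (distance of any of rack, bristle_brush, slicker_brush, pin_brush from where it was at the start of the episode above 0.02 m or angle between any of bristle_brush, slicker_brush, pin_brush's own z axis and vertical above 0.3 rad).
It fails at once if the comb, the tin or the toy is lifted or moved by more than 20 mm (distance of any of comb, tin, toy from where it was at the start of the episode above 0.02 m).
It fails at once if the tin is opened or the toy's button is pressed (value of joint tin_lid above 0.15 rad or value of joint toy_button above 0.004 m).
It also fails if it takes over 45 s, if anything falls off the work surface, if the arm or the gripper's body presses on something with over 40 N, if the wrist force passes 120 N, or if a joint passes its speed limit or range.

## Working session

There is one attempt and no reset: what is moved stays moved. The work goes in short steps, Python scripts to look and compute and a tool call to move; the robot and the scene stay as the last step left them, time stands still between calls to the robot, and variables do not carry over. Pictures are saved under pics/ and viewed, about 8 in all and at most 12, crops included, and the job is handed in when it is done.

Besides the shell and the picture viewer there is one more tool, called after "Request:" as name(argument=value, ...), one argument or row to a line, values as JSON. step_arm: Moves the arm, as the interface text tells. Its arguments: {"type":"object","properties":{"moves":{"type":"array"},"force":{"type":"number"}},"required":["moves"]}

```bash
mkdir -p pics
cat > h.py <<'E'
import numpy as np, cv2
from cell import *
def cam(n):
    c=camera_info(n); R=cv2.Rodrigues(np.array(c["rvec"],float))[0]; return c,R,np.array(c["tvec"],float).ravel()
def cloud(n,d):
    c,R,t=cam(n); v,u=np.mgrid[:400,:640]
    P=np.stack([(u-c["cx"])/c["fx"]*d,(v-c["cy"])/c["fy"]*d,d],-1)
    return (P-t)@R
def save(n,im): cv2.imwrite("pics/"+n+".png",im[...,::-1])
E
python3 - <<'E'
from h import *
im,d=grab_frame("top"); save("top",im); P=cloud("top",d)
np.save("top.npy",P)
m=trace("biscuit_box","top"); print([(x["conf"],x["position"]) for x in m])
M=m[0]["mask"]&(d>0); q=P[M]; print(np.percentile(q,[1,50,99],axis=0))
z=q[:,2]; s=q[(z>.066)&(z<.1)]
print(cv2.minAreaRect((s[:,:2]*1000).astype(np.float32)))
hsv=cv2.cvtColor(im,cv2.COLOR_RGB2HSV)
for n in ["corner_1","press_1","lid_top"]:
  for x in spot_in(n,"top"):
    c,r=map(int,x["position"]); print(n,x["conf"],c,r,P[r,c])
im2,_=grab_frame("scene"); save("scene",im2)
print(state()["clock"],state()["orientation"])
E
```

```text
[(0.88, [368.1, 221.6])]
[[ 0.47211714 -0.19375024 -0.00188505]
 [ 0.55489523 -0.10300345  0.07392128]
 [ 0.63812437 -0.01023216  0.08457483]]
((555.3377685546875, -103.18993377685547), (171.1659698486328, 123.74717712402344), 58.7654914855957)
corner_1 0.82 345 227 [ 0.54577176 -0.03385464  0.0724026 ]
corner_1 0.77 394 222 [ 0.56104713 -0.17595043  0.07399641]
corner_1 0.73 378 246 [ 0.49172953 -0.12805788  0.07730864]
corner_1 0.73 357 201 [ 0.62104424 -0.06837095  0.07883737]
press_1 0.72 341 225 [ 0.55118737 -0.02175617  0.07916171]
press_1 0.57 358 203 [ 0.61593099 -0.0720723   0.07190757]
press_1 0.56 394 222 [ 0.56104713 -0.17595043  0.07399641]
press_1 0.52 379 248 [ 0.48600706 -0.13139382  0.07423107]
lid_top 0.97 369 222 [ 0.56058238 -0.10332374  0.07425344]
0.3 [[ 9.65939199e-01  2.58769119e-01 -7.84914101e-05]
 [ 2.58769116e-01 -9.65938999e-01  6.27781133e-04]
 [ 8.66324564e-05 -6.26709558e-04 -9.99999800e-01]]
```

View pics/top.png

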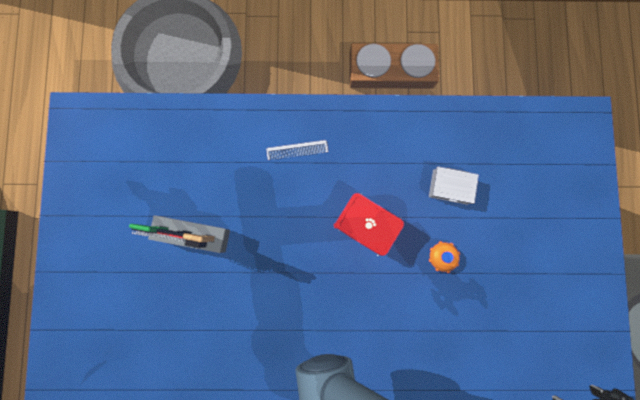

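View pics/scene.png

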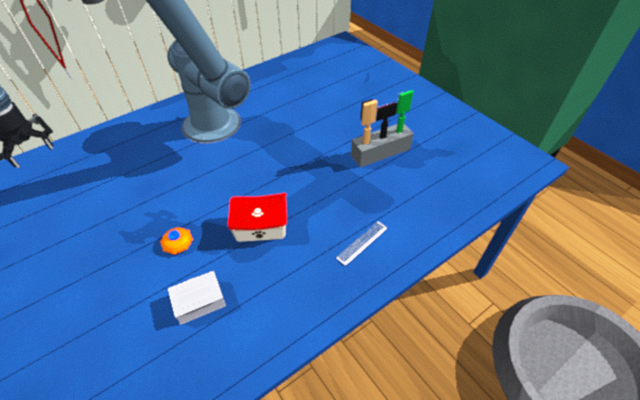

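The top view shows the red lid centred at (369,222), with its long side running from lower right to upper left. The toy is at (445,257) and the tin at (455,185), both clear of it. I'll move above the lid with the jaws shut and turned square to the box.

Request:
step_arm(
  moves=[
    {"tx": 40,"ty": 40,"tz": 20,"az": 0.1,"jaw": 0},
    {"tx": 400,"ty": 452,"tz": 10,"az": 0.764,"jaw": 0},
    {"tx": 400,"ty": 452,"tz": -10,"az": 0.764,"jaw": 0},
    {"tx": 400,"ty": 452,"tz": -10,"az": 0.764,"jaw": 0},
    {"tx": 400,"ty": 452,"tz": -10,"az": 0.764,"jaw": 0},
    {"tx": 400,"ty": 452,"tz": -10,"az": 0.764,"jaw": 0},
    {"tx": 400,"ty": 452,"tz": -10,"az": 0.764,"jaw": 0},
    {"tx": 400,"ty": 452,"tz": -10,"az": 0.764,"jaw": 0},
    {"tx": 400,"ty": 452,"tz": -10,"az": 0.764,"jaw": 0},
    {"tx": 400,"ty": 452,"tz": -10,"az": 0.764,"jaw": 0},
    {"tx": 400,"ty": 452,"tz": -10,"az": 0.764,"jaw": 0},
    {"tx": 400,"ty": 452,"tz": -10,"az": 0.764,"jaw": 0},
    {"tx": 400,"ty": 452,"tz": -10,"az": 0.764,"jaw": 0},
    {"tx": 400,"ty": 452,"tz": -10,"az": 0.764,"jaw": 0},
    {"tx": 400,"ty": 452,"tz": -10,"az": 0.764,"jaw": 0},
    {"tx": 400,"ty": 452,"tz": -10,"az": 0.764,"jaw": 0},
  ],
)

```text
invalid input at $.moves[0]: expected keys ax, ay, az, tx, ty, tz, jaw
```

```bash
cat >> h.py <<'E'
def wrist(d,s):
    """world cloud of the wrist picture (fisheye, depth along optical axis)"""
    c=camera_info("wrist"); v,u=np.mgrid[:400,:640].astype(float)
    x,y=(u-c["cx"])/c["fx"],(v-c["cy"])/c["fy"]; th=np.hypot(x,y)+1e-9
    k=np.tan(np.minimum(th,1.5))/th
    P=np.stack([x*k*d,y*k*d,d],-1); T=np.array(c["tool_from_camera"])
    return (P@T[:3,:3].T+T[:3,3])@np.array(s["orientation"]).T+np.array(s["tcp_pos"])
E
cat > look.py <<'E'
from h import *; import sys
s=state(); im,d=grab_frame("wrist"); save(sys.argv[1],im); P=wrist(d,s)
print(s["clock"],s["tcp_pos"],s["wrist_force"],s["grip_width"],np.round(s["qpos"],1))
m=trace("lid_top","wrist"); print([(x["conf"],x["position"]) for x in m])
hsv=cv2.cvtColor(im,cv2.COLOR_RGB2HSV); h=hsv[...,0]
red=((h<6)|(h>172))&(hsv[...,1]>140)&(hsv[...,2]>80)&(d>0)&(P[...,2]>.06)&(P[...,2]<.11)
n,l,st,_=cv2.connectedComponentsWithStats(red.astype(np.uint8)); k=1+np.argmax(st[1:,4]); q=P[l==k]
r=cv2.minAreaRect((q[:,:2]*1000).astype(np.float32)); print(r, st[k])
c=np.array(r[0])/1000; a=np.radians(r[2] if r[1][0]>r[1][1] else r[2]+90)
ey=np.array([np.cos(a),np.sin(a)]); ex=np.array([ey[1],-ey[0]])
for sx,sy in [(-1,1),(-1,-1),(1,-1),(1,1)]:
    p=c+sx*.051*ex+sy*.076*ey; w=np.hypot(*(q[:,:2]-p).T)<.005
    print(sx,sy,np.round(p,4),"z",np.round(np.median(q[w,2]),4) if w.any() else None,w.sum(),"tcp shift mm",np.round((p-s["tcp_pos"][:2])*1000,1))
for x in spot_in("press_1","wrist"):
    u,v=map(int,x["position"]); print(round(x["conf"],2),u,v,np.round(P[v,u],4))
E
python3 look.py w1
```

```text
0.3 [ 0.14878421 -0.55521194  0.23100919] [-0.36482806 -1.57908458  0.85354157] 0.08525454250896852 [-81.3  21.6   4.6  73.    0.   83.7]
[]Traceback (most recent call last):
  File "look.py", line 7, in <module>
    n,l,st,_=cv2.connectedComponentsWithStats(red.astype(np.uint8)); k=1+np.argmax(st[1:,4]); q=P[l==k]
                                                                         ~~~~~~~~~^^^^^^^^^^
    return _wrapfunc(a, 'argmax', axis=axis, out=out, **kwds)
    return bound(*args, **kwds)
ValueError: attempt to get argmax of an empty sequence
```

View pics/w1.png

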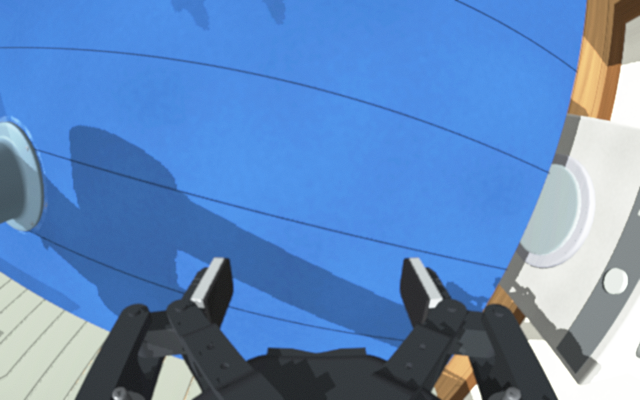

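The move was refused because rows need every key. The arm hasn't moved: the picture shows only bench, with the open fingers at (215,280) and (420,280). I'll resend with full rows.

Request:
step_arm(
  moves=[
    {"ax": 0,"ay": 0,"az": 0.1,"tx": 40,"ty": 40,"tz": 20,"jaw": 0},
    {"ax": 0,"ay": 0,"az": 0.764,"tx": 400,"ty": 452,"tz": 10,"jaw": 0},
    {"ax": 0,"ay": 0,"az": 0.764,"tx": 400,"ty": 452,"tz": -10,"jaw": 0},
    {"ax": 0,"ay": 0,"az": 0.764,"tx": 400,"ty": 452,"tz": -10,"jaw": 0},
    {"ax": 0,"ay": 0,"az": 0.764,"tx": 400,"ty": 452,"tz": -10,"jaw": 0},
    {"ax": 0,"ay": 0,"az": 0.764,"tx": 400,"ty": 452,"tz": -10,"jaw": 0},
    {"ax": 0,"ay": 0,"az": 0.764,"tx": 400,"ty": 452,"tz": -10,"jaw": 0},
    {"ax": 0,"ay": 0,"az": 0.764,"tx": 400,"ty": 452,"tz": -10,"jaw": 0},
    {"ax": 0,"ay": 0,"az": 0.764,"tx": 400,"ty": 452,"tz": -10,"jaw": 0},
    {"ax": 0,"ay": 0,"az": 0.764,"tx": 400,"ty": 452,"tz": -10,"jaw": 0},
    {"ax": 0,"ay": 0,"az": 0.764,"tx": 400,"ty": 452,"tz": -10,"jaw": 0},
    {"ax": 0,"ay": 0,"az": 0.764,"tx": 400,"ty": 452,"tz": -10,"jaw": 0},
    {"ax": 0,"ay": 0,"az": 0.764,"tx": 400,"ty": 452,"tz": -10,"jaw": 0},
    {"ax": 0,"ay": 0,"az": 0.764,"tx": 400,"ty": 452,"tz": -10,"jaw": 0},
    {"ax": 0,"ay": 0,"az": 0.764,"tx": 400,"ty": 452,"tz": -10,"jaw": 0},
    {"ax": 0,"ay": 0,"az": 0.764,"tx": 400,"ty": 452,"tz": -10,"jaw": 0},
  ],
)

```text
clock: 2.0
tcp_pos: [0.548, -0.1046, 0.2214]
orientation: [[0.52, 0.854, -0.0], [0.854, -0.52, -0.0], [-0.0, -0.0, -1.0]]
wrist_force: [-0.0, 0.1, 0.3]
grip_width: 0.0001
```

```bash
python3 look.py w2
```

```text
2.0 [ 0.5479687  -0.10462688  0.22135633] [-0.04574066  0.13563199  0.28438588] 9.796390384405239e-05 [-17.3  19.8   0.5  70.7  -0.  104. ]
[(0.9, [321.2, 171.8])]
((556.109130859375, -103.25741577148438), (173.78578186035156, 120.22859954833984), 59.078365325927734) [  255    89   133   172 19020]
-1 1 [ 0.5514 -0.0119] z 0.0811 92 tcp shift mm [ 3.4 92.8]
-1 -1 [ 0.4733 -0.1422] z 0.081 76 tcp shift mm [-74.7 -37.6]
1 -1 [ 0.5608 -0.1947] z 0.0806 73 tcp shift mm [ 12.8 -90. ]
1 1 [ 0.6389 -0.0643] z 0.0812 91 tcp shift mm [90.9 40.4]
0.79 370 116 [ 0.626  -0.0737  0.0766]
0.68 365 237 [ 0.5631 -0.1797  0.0745]
0.58 276 231 [ 0.4883 -0.1258  0.0753]
0.56 277 114 [ 0.5535 -0.028   0.075 ]
```

View pics/w2.png

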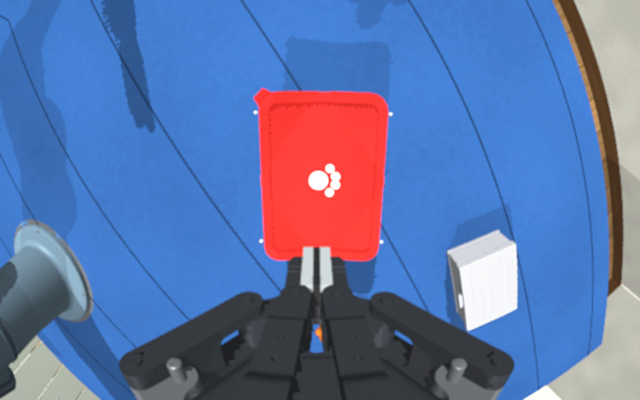

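The wrist view shows the lid squarely under the tool, with the tab corner (corner_1) at (262,97) and corner_4 at (380,100). Both estimates of the lid agree within about 1 mm. I'll press corner_4 first.

Request:
step_arm(
  moves=[
    {"ax": 0,"ay": 0,"az": 0,"tx": 45,"ty": 20,"tz": -40,"jaw": 0},
    {"ax": 0,"ay": 0,"az": 0,"tx": 90,"ty": 40,"tz": -70,"jaw": 0},
    {"ax": 0,"ay": 0,"az": 0,"tx": 90,"ty": 40,"tz": -110,"jaw": 0},
    {"ax": 0,"ay": 0,"az": 0,"tx": 90,"ty": 40,"tz": -128,"jaw": 0},
    {"ax": 0,"ay": 0,"az": 0,"tx": 90,"ty": 40,"tz": -128,"jaw": 0},
    {"ax": 0,"ay": 0,"az": 0,"tx": 90,"ty": 40,"tz": -132,"jaw": 0},
    {"ax": 0,"ay": 0,"az": 0,"tx": 90,"ty": 40,"tz": -135,"jaw": 0},
    {"ax": 0,"ay": 0,"az": 0,"tx": 90,"ty": 40,"tz": -138,"jaw": 0},
    {"ax": 0,"ay": 0,"az": 0,"tx": 90,"ty": 40,"tz": -140,"jaw": 0},
  ],
)

```text
clock: 3.05
tcp_pos: [0.6392, -0.065, 0.083]
orientation: [[0.521, 0.854, 0.003], [0.854, -0.521, -0.001], [0.001, 0.003, -1.0]]
wrist_force: [0.0, -0.2, 6.4]
grip_width: 0.0002
```

Request:
step_arm(
  moves=[
    {"ax": 0,"ay": 0,"az": 0,"tx": 0,"ty": 0,"tz": -2,"jaw": 0},
    {"ax": 0,"ay": 0,"az": 0,"tx": 0,"ty": 0,"tz": -4,"jaw": 0},
    {"ax": 0,"ay": 0,"az": 0,"tx": 0,"ty": 0,"tz": -5,"jaw": 0},
    {"ax": 0,"ay": 0,"az": 0,"tx": 0,"ty": 0,"tz": -5,"jaw": 0},
  ],
)

```text
clock: 3.45
tcp_pos: [0.6393, -0.0651, 0.0782]
orientation: [[0.521, 0.854, 0.003], [0.854, -0.521, -0.001], [0.001, 0.003, -1.0]]
wrist_force: [-0.1, 0.2, 0.2]
grip_width: -0.0001
```

The force rose to 6.4 N and then dropped to almost nothing at 78 mm, so corner_4 has snapped shut. Next are corner_1 and then corner_2.

Request:
step_arm(
  moves=[
    {"ax": 0,"ay": 0,"az": 0,"tx": 0,"ty": 0,"tz": -2,"jaw": 0},
    {"ax": 0,"ay": 0,"az": 0,"tx": 0,"ty": 0,"tz": 20,"jaw": 0},
    {"ax": 0,"ay": 0,"az": 0,"tx": -44,"ty": 26,"tz": 22,"jaw": 0},
    {"ax": 0,"ay": 0,"az": 0,"tx": -88,"ty": 53,"tz": 22,"jaw": 0},
    {"ax": 0,"ay": 0,"az": 0,"tx": -88,"ty": 53,"tz": 18,"jaw": 0},
    {"ax": 0,"ay": 0,"az": 0,"tx": -88,"ty": 53,"tz": 12,"jaw": 0},
    {"ax": 0,"ay": 0,"az": 0,"tx": -88,"ty": 53,"tz": 8,"jaw": 0},
    {"ax": 0,"ay": 0,"az": 0,"tx": -88,"ty": 53,"tz": 5,"jaw": 0},
    {"ax": 0,"ay": 0,"az": 0,"tx": -88,"ty": 53,"tz": 4,"jaw": 0},
  ],
)

```text
clock: 4.35
tcp_pos: [0.5531, -0.0127, 0.0827]
orientation: [[0.521, 0.853, 0.005], [0.853, -0.521, -0.001], [0.002, 0.005, -1.0]]
wrist_force: [-2.4, 0.6, 7.4]
grip_width: -0.0001
```

Request:
step_arm(
  moves=[
    {"ax": 0,"ay": 0,"az": 0,"tx": 0,"ty": 0,"tz": -2,"jaw": 0},
    {"ax": 0,"ay": 0,"az": 0,"tx": 0,"ty": 0,"tz": -4,"jaw": 0},
    {"ax": 0,"ay": 0,"az": 0,"tx": 0,"ty": 0,"tz": -6,"jaw": 0},
    {"ax": 0,"ay": 0,"az": 0,"tx": 0,"ty": 0,"tz": -6,"jaw": 0},
  ],
)

```text
clock: 4.75
tcp_pos: [0.5536, -0.0131, 0.0762]
orientation: [[0.522, 0.853, 0.005], [0.853, -0.522, -0.001], [0.002, 0.005, -1.0]]
wrist_force: [0.0, 0.6, 0.5]
grip_width: -0.0001
```

Corner_1 has snapped shut as well. Now corner_2.

Request:
step_arm(
  moves=[
    {"ax": 0,"ay": 0,"az": 0,"tx": 0,"ty": 0,"tz": 24,"jaw": 0},
    {"ax": 0,"ay": 0,"az": 0,"tx": -27,"ty": -43,"tz": 24,"jaw": 0},
    {"ax": 0,"ay": 0,"az": 0,"tx": -54,"ty": -86,"tz": 24,"jaw": 0},
    {"ax": 0,"ay": 0,"az": 0,"tx": -81,"ty": -129,"tz": 24,"jaw": 0},
    {"ax": 0,"ay": 0,"az": 0,"tx": -81,"ty": -129,"tz": 24,"jaw": 0},
    {"ax": 0,"ay": 0,"az": 0,"tx": -81,"ty": -129,"tz": 18,"jaw": 0},
    {"ax": 0,"ay": 0,"az": 0,"tx": -81,"ty": -129,"tz": 12,"jaw": 0},
    {"ax": 0,"ay": 0,"az": 0,"tx": -81,"ty": -129,"tz": 8,"jaw": 0},
    {"ax": 0,"ay": 0,"az": 0,"tx": -81,"ty": -129,"tz": 6,"jaw": 0},
  ],
)

```text
clock: 5.65
tcp_pos: [0.4728, -0.1411, 0.0819]
orientation: [[0.52, 0.854, 0.004], [0.854, -0.52, -0.001], [0.001, 0.004, -1.0]]
wrist_force: [-3.1, 0.4, 7.4]
grip_width: -0.0002
```

Request:
step_arm(
  moves=[
    {"ax": 0,"ay": 0,"az": 0,"tx": 0,"ty": 0,"tz": -2,"jaw": 0},
    {"ax": 0,"ay": 0,"az": 0,"tx": 0,"ty": 0,"tz": -4,"jaw": 0},
    {"ax": 0,"ay": 0,"az": 0,"tx": 0,"ty": 0,"tz": -6,"jaw": 0},
    {"ax": 0,"ay": 0,"az": 0,"tx": 0,"ty": 0,"tz": -6,"jaw": 0},
  ],
)

```text
clock: 6.05
tcp_pos: [0.4732, -0.1402, 0.0759]
orientation: [[0.519, 0.855, 0.005], [0.855, -0.519, -0.0], [0.002, 0.004, -1.0]]
wrist_force: [-0.5, 1.4, 1.7]
grip_width: 0.0002
```

Corner_2 is shut. Corner_3 is the last.

Request:
step_arm(
  moves=[
    {"ax": 0,"ay": 0,"az": 0,"tx": 0,"ty": 0,"tz": 24,"jaw": 0},
    {"ax": 0,"ay": 0,"az": 0,"tx": 43,"ty": -27,"tz": 24,"jaw": 0},
    {"ax": 0,"ay": 0,"az": 0,"tx": 87,"ty": -55,"tz": 24,"jaw": 0},
    {"ax": 0,"ay": 0,"az": 0,"tx": 87,"ty": -55,"tz": 24,"jaw": 0},
    {"ax": 0,"ay": 0,"az": 0,"tx": 87,"ty": -55,"tz": 18,"jaw": 0},
    {"ax": 0,"ay": 0,"az": 0,"tx": 87,"ty": -55,"tz": 12,"jaw": 0},
    {"ax": 0,"ay": 0,"az": 0,"tx": 87,"ty": -55,"tz": 8,"jaw": 0},
    {"ax": 0,"ay": 0,"az": 0,"tx": 87,"ty": -55,"tz": 6,"jaw": 0},
  ],
)

```text
clock: 6.85
tcp_pos: [0.5587, -0.1944, 0.0818]
orientation: [[0.518, 0.855, 0.003], [0.855, -0.518, 0.0], [0.002, 0.003, -1.0]]
wrist_force: [-2.5, 1.4, 5.1]
grip_width: 0.0002
```

Request:
step_arm(
  moves=[
    {"ax": 0,"ay": 0,"az": 0,"tx": 0,"ty": 0,"tz": -2,"jaw": 0},
    {"ax": 0,"ay": 0,"az": 0,"tx": 0,"ty": 0,"tz": -4,"jaw": 0},
    {"ax": 0,"ay": 0,"az": 0,"tx": 0,"ty": 0,"tz": -6,"jaw": 0},
    {"ax": 0,"ay": 0,"az": 0,"tx": 0,"ty": 0,"tz": -6,"jaw": 0},
  ],
)

```text
clock: 7.25
tcp_pos: [0.5581, -0.1938, 0.0758]
orientation: [[0.518, 0.855, 0.003], [0.855, -0.518, 0.001], [0.002, 0.002, -1.0]]
wrist_force: [-1.3, -0.4, 2.2]
grip_width: -0.0003
```

Now I'll rise back to the earlier viewing pose and check.

Request:
step_arm(
  moves=[
    {"ax": 0,"ay": 0,"az": 0,"tx": 0,"ty": 0,"tz": 40,"jaw": 0},
    {"ax": 0,"ay": 0,"az": 0,"tx": 0,"ty": 20,"tz": 90,"jaw": 0},
    {"ax": 0,"ay": 0,"az": 0,"tx": -10,"ty": 60,"tz": 130,"jaw": 0},
    {"ax": 0,"ay": 0,"az": 0,"tx": -10,"ty": 89,"tz": 145,"jaw": 0},
    {"ax": 0,"ay": 0,"az": 0,"tx": -10,"ty": 89,"tz": 145,"jaw": 0},
    {"ax": 0,"ay": 0,"az": 0,"tx": -10,"ty": 89,"tz": 145,"jaw": 0},
  ],
)

```text
clock: 7.85
tcp_pos: [0.5481, -0.1042, 0.2209]
orientation: [[0.517, 0.856, 0.003], [0.856, -0.517, 0.0], [0.002, 0.002, -1.0]]
wrist_force: [0.5, -0.7, -0.1]
grip_width: -0.0002
```

```bash
python3 look.py w3
```

```text
7.85 [ 0.54806249 -0.1041816   0.22087924] [ 0.4568592  -0.66163353 -0.05601157] -0.00024689686511892656 [-1.730e+01  1.960e+01  2.000e-01  7.040e+01  1.000e-01  1.038e+02]
[(0.89, [321.2, 172.6]), (0.26, [366.1, 236.4])]
((555.8965454101562, -103.02046203613281), (172.73101806640625, 122.20792388916016), 58.73128890991211) [  256    90   131   169 18784]
-1 1 [ 0.5518 -0.0116] z 0.074 89 tcp shift mm [ 3.7 92.6]
-1 -1 [ 0.4729 -0.1415] z 0.0741 66 tcp shift mm [-75.2 -37.3]
1 -1 [ 0.56   -0.1945] z 0.0738 67 tcp shift mm [ 12.  -90.3]
1 1 [ 0.6389 -0.0645] z 0.0742 88 tcp shift mm [90.9 39.6]
0.97 275 115 [ 0.5513 -0.0272  0.0717]
0.9 276 230 [ 0.4884 -0.1256  0.0712]
0.85 371 119 [ 0.6267 -0.0767  0.0702]
0.78 365 235 [ 0.565  -0.1772  0.0736]
```

View pics/w3.png

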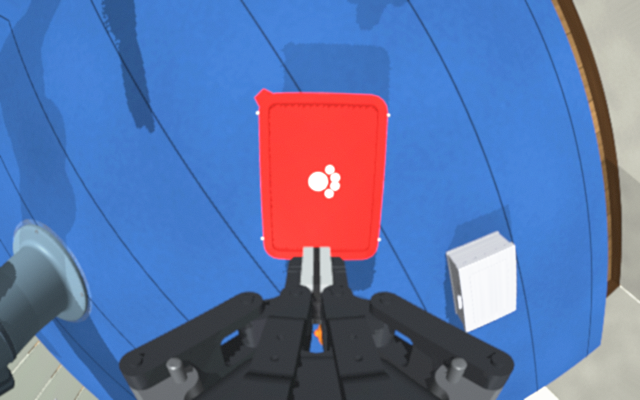

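All four press spots dropped from about 81 mm to 74 mm and are level with each other to 0.4 mm. In the picture the lid lies flat in the same place, with its tab at (262,97), and the gripper is clear.

```bash
python3 -c "
from cell import *; print(hand_in())"
```

```text
the job is handed in; nothing more can be done
None
```

All four corners of the lid are pressed down and clicked shut, and the job is handed in; it took about 8 s of the 45 s allowed. I used the shut fingertips and went round in the order corner_4, 1, 2, 3. Each corner pushed back with about 5–7 N, then the force dropped to 0–2 N as it snapped.

- **Corners:** In the last wrist view, the four press spots had dropped from about 81 mm to 74 mm, level with each other to 0.4 mm. The camera reads about 2 mm below the stated 76 mm, which is within its calibration error. The fingertip met the rim at about 76 mm on corners 1–3.
- **Box:** It moved less than 1 mm by the camera estimate, and the gripper was clear of everything.
- **Other things:** I didn't re-check the rack, brushes, comb or toy with a camera afterwards; the arm never went near them. The tin looked unmoved in the last view.
- **Refused move:** The first move call was turned down for missing keys in its rows, and nothing moved.

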